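Sort the stray donations into their trays

TASK

A loose cream tube, a bottle, a marker and a ball pen have been left on the packing table, on the patch between the trays and the tape dispenser. Sort them into the three cardboard trays, each into the tray that already holds its own kind (the marker and the ball pen both belong with the pen): tube and pens lying flat on the bottom of the tray, not on top of another thing, and the bottle standing upright. Leave the three things that are already in the trays where they are.

Things in the scene. Friction and masses are not known exactly. Their poses are not given: they have to be found in the camera images.
- tray_cream: Open tray of plain cardboard that cannot be moved, one of three identical ones: outside 160 (x) by 190 (y) mm, rim 40 mm high, walls and bottom 4 mm thick, origin at the centre of its underside. This one is for cream tubes: one cream tube (cream_in) already lies in it, along y at x = +48 mm; the -x part is empty.
- tray_bottle: Open tray of plain cardboard that cannot be moved, one of three identical ones: outside 160 (x) by 190 (y) mm, rim 40 mm high, walls and bottom 4 mm thick, origin at the centre of its underside. This one is for bottles: one bottle (bottle_in) already stands in it, near x = +42, y = +35 mm; the rest is empty.
- tray_pen: Open tray of plain cardboard that cannot be moved, one of three identical ones: outside 160 (x) by 190 (y) mm, rim 40 mm high, walls and bottom 4 mm thick, origin at the centre of its underside. This one is for writing things: one slim pen (pen_in) already lies in it, along y at x = +55 mm; the rest is empty.
- cream_mid (a point): Loose round cream tube lying on the table on its side, white with a dark domed cap, 39 mm diameter, 150 mm long along its y axis, 0.12 to 0.24 kg; it can roll. The point is its centre.
- bottle_mid (a point): Loose white flat bottle with a white screw cap, standing on the table: 216 mm high with its cap, firm flat body about 40 mm thick (x axis) by 70 mm wide (y axis) up to 183 mm above its foot, 0.3 to 0.6 kg. The point is on its upright axis 108 mm above its foot; z is up along the bottle.
- marker_mid (a point): Loose thick marker pen lying on the table, 17 mm thick, 135 mm long along its y axis. The point is its centre, 8 mm above what it lies on.
- pen_mid (a point): Loose ball pen lying on the table, barrel 8 mm thick and 8 mm high, 134 mm long along its y axis. The point is its centre, 4 mm above what it lies on.
- cream_in_mid (a point): The cream tube already in its tray, the same kind and size as the loose one; stays where it is. The point is its centre.
- bottle_in_mid (a point): The bottle already standing in its tray, the same kind and size as the loose one; stays where it is. The point is on its axis 108 mm above its foot.
- pen_in_mid (a point): The slim pen already in its tray, 12 mm wide, 9 mm high, 145 mm long along its y axis; stays where it is. The point is its centre.
Mind the look-alikes: they are no part of the job. What is shaped like the part that bears bottle_mid but blue is not meant.

How it is judged (in metres and radians):
At the end, for the whole second after the job is handed in: Tube, marker and pen lie in their kind's tray, centres at most 7 mm (marker, pen 11 mm) above lying flat; the bottle stands in its tray, foot within 8 mm of the bottom; both bottles within 0.12 rad of upright; the three things already there moved under 40 mm; all released, at rest (x of cream_mid in the frame of tray_cream between -0.076 and 0.076 m and y of cream_mid in the frame of tray_cream between -0.091 and 0.091 m and z of cream_mid in the frame of tray_cream between 0 and 0.031 m and linear speed of each of cream, bottle, marker, pen below 0.02 m/s and x of bottle_mid in the frame of tray_bottle between -0.076 and 0.076 m and y of bottle_mid in the frame of tray_bottle between -0.091 and 0.091 m and z of bottle_mid in the frame of tray_bottle between 0 and 0.12 m and x of marker_mid in the frame of tray_pen between -0.076 and 0.076 m and y of marker_mid in the frame of tray_pen between -0.091 and 0.091 m and z of marker_mid in the frame of tray_pen between 0 and 0.023 m and x of pen_mid in the frame of tray_pen between -0.076 and 0.076 m and y of pen_mid in the frame of tray_pen between -0.091 and 0.091 m and z of pen_mid in the frame of tray_pen between 0 and 0.019 m and distance of each of cream_in_mid, bottle_in_mid, pen_in_mid from where it was at the start of the episode below 0.04 m and angle between each of bottle_mid, bottle_in_mid's own z axis and vertical below 0.12 rad); the robot touches nothing.
It also fails if it takes over 136 s, if anything falls off the work surface, if the arm or the gripper's body presses on something with over 40 N, if the wrist force passes 120 N, or if a joint passes its speed limit or range.

ROBOT

A 6-joint arm with a two-finger parallel gripper is mounted at the origin on a cart in front of the work surface, level with it; the furniture and walls round the work are solid. World frame = base frame: x ahead of the robot, y to its left, z up, the work surface at z = 0. Lengths are in mm, angles in rad, forces in N, time in s.
With the tool pointing down it reaches from about 300 to 775 mm from the base axis. Payload 14.6 kg.
Tool frame: the origin (TCP) lies on the mounting face of the last link; the fingertips stand 199 mm ahead of it and the grasp point (between the pads) lies 180 mm ahead of it; z points along the fingers, y is the line along which they close (so a half turn about z gives the same grasp; the last joint's range is limited). The gripper opens to 94 mm and grips with 3 to 60 N. Pads are 16 mm wide; open, the fingers measure 119 mm over their backs; the gripper's body (75 mm by 177 mm) begins 78 mm behind the grasp point.
Start: joints at [1.231, 0.3, 1.521, -0, 1.321, -0.067], TCP at [148.184, 529.653, 404.646] pointing down, gripper open.
Joint ranges: [-3.03, 3.03], [-0.79, 2.21], [0.23, 2.52], [-1.04, 4.18], [0, 3.07], [-2.55, 2.55]. Speed limits (rad/s): [2.22, 2.22, 2.57, 3.14, 3.14, 3.14].

INTERFACE

Orientations are given as [roll, pitch, yaw] about the fixed x, y, z axes, in that order (R = Rz(yaw) Ry(pitch) Rx(roll)).
In Python, from cell import manip gives the robot as it stands. The module is installed in compiled form; this text tells all that it offers.
- The arm moves only by the shell command python3 -m creep 'ROWS' [FORCE]. ROWS is a JSON object of lists of equal length, an entry for each row: "slide": the shift along the world's x, y, z in cm, a list of three; "turn": the turn about the world's z in rad; "claw": the opening, from 0 (shut) to 1 (fully open). A call has 1 to 8 rows; each row shifts and turns the commanded pose from where the row before left it; what a row does not reach is not made up. A row lasts 1/8 s, in which the tool goes at most 62.5 mm and 10.7 degrees, less where a joint would pass 70% of its speed; a pose out of reach is approached as far as the arm can. A call with a gripper value outside its range is refused whole. The fingers move at their own pace and stop on an object; FORCE is the grip in N (left out, the last holds). Time passes only in rows, so rows that do not move let the fingers close. It gives the time, the measured TCP pose, the force, the opening and the grip force at its end, in the units of the state.
- manip.read_state(): the state, without advancing time (a new reading comes with each control period).
- manip.camera(name): name is "scene" or "side" or "wrist"; returns (picture, depth): 480x640x3 uint8, red, green, blue; 480x640 float32, mm along the optical axis (not along the pixel's ray), 0 where there is no reading.
- manip.calibration(name): a dict with "intrinsics" (3x3 intrinsics, pixels), "k1" (the pictures are not rectified: a ray, as slopes to the right and down, at radius r is drawn at 1 + k1 r^2 times it, then the intrinsics apply), "pose" (4x4, takes a point from camera to world coordinates). Camera axes: x right, y up, looking along -z (the intrinsics and any distortion apply to the point x, -y, -z); pixel columns grow to the right and rows downward; lengths in mm; the calibration is good to about 2 mm. A picture is of the moment at which its call begins: read the wrist's pose just before it. calibration takes no time and is no camera call; for the wrist camera it gives the pose at the moment of the call.
- manip.sign_off(): hands the job in; it is judged then, once.
Trained networks look in the newest picture that a camera, given by its name, has taken for a name from the list of things; names that differ only in an ending like _2 or _b are one class to them, and where a whole thing is asked for, a point or a joint stands for the part that bears it (a point fixed in the world has none). Each returns a list of dicts, best first, with "score" (0 to 1); they miss things now and then, are a little off and sometimes report something else, mostly with a low value. They report only what shows in the picture. A call takes as long as a camera call. They do not tell look-alikes from the thing itself.
- manip.cut_out(query, camera): "mask" (480x640 bool, what is visible of it) and "position" ([column, row] in pixels, amid what is visible of it).
The state is a dict: "clock": time; "joints": joint angles; "qd": joint speeds; "effort": joint torques, N m; "eef_pos": TCP position; "eef_rot": TCP orientation; "wrist_force": force on the tool from outside, world axes, zero at the start; "moment": the same for the moment, N m; "finger_gap": finger opening in mm; "finger_force": force on a finger pad.
Only numpy, scipy, OpenCV 4.12 (cv2) and the standard library are available. Lean on these libraries where they do the work, as an engineer would, in place of code of your own. Each camera call takes 0.05 s, during which the arm holds its last target. There are 200 camera calls.

## Working session

There is one attempt and no reset: what is moved stays moved. The work goes in short steps, Python scripts to look and compute and a shell command to move; the robot and the scene stay as the last step left them, time stands still between calls to the robot, and variables do not carry over. Pictures are saved under pics/ and viewed, at most 14 in all, crops included, and the job is handed in when it is done.

```bash
mkdir -p pics
cat > h.py <<'E'
import numpy as np, cv2
from cell import manip
def cloud(name):
    s=manip.calibration(name); im,d=manip.camera(name)
    return im,d,s
def pts(d,c,mask=None):
    K=np.array(c["intrinsics"]);k1=c["k1"];T=np.array(c["pose"])
    m=d>0
    if mask is not None: m&=mask
    v,u=np.nonzero(m)
    n=cv2.undistortPoints(np.stack([u,v],1).astype(np.float64)[:,None],K,np.array([k1,0,0,0.]))[:,0]
    z=d[v,u]
    P=np.stack([n[:,0]*z,-n[:,1]*z,-z,np.ones(len(z))],1)@T.T
    return P[:,:3]
def save(n,im): cv2.imwrite("pics/"+n,im[:,:,::-1])
E
python3 - <<'E'
from h import *
for n in("scene","side"):
    im,d,c=cloud(n); save(n+"1.png",im)
    print(n,np.round(c["pose"],2).tolist())
    for q in("tray_cream","tray_bottle","tray_pen","cream_mid","bottle_mid","marker_mid","pen_mid"):
        for r in manip.cut_out(q,n)[:4]:
            P=pts(d,c,r["mask"])
            if len(P)<5: continue
            print(q,round(r["score"],2),np.round(r["position"]),"med",np.round(np.median(P,0)),"lo",np.round(np.percentile(P,3,0)),"hi",np.round(np.percentile(P,97,0)))
print(manip.read_state())
E
```

```text
scene [[-0.85, 0.4, -0.33, -5.0], [-0.52, -0.68, 0.52, 763.21], [-0.01, 0.62, 0.79, 1496.52], [0.0, 0.0, 0.0, 1.0]]
tray_cream 0.67 [301. 324.] med [467.  91.   6.] lo [396.  -5.  -3.] hi [561. 189.  41.]
tray_bottle 0.89 [271. 400.] med [419. 333.   6.] lo [349. 246.  -2.] hi [509. 437.  42.]
tray_pen 0.67 [214. 350.] med [655. 307.   6.] lo [569. 212.  -2.] hi [735. 402.  41.]
cream_mid 0.58 [305. 249.] med [ 605. -158.   34.] lo [ 587. -232.   14.] hi [630. -97.  43.]
bottle_mid 0.75 [431. 158.] med [ 405. -713.  105.] lo [ 370. -738.    6.] hi [ 446. -703.  213.]
bottle_mid 0.61 [335. 203.] med [ 592. -327.  114.] lo [ 573. -363.   10.] hi [ 622. -304.  213.]
marker_mid 0.49 [350. 276.] med [ 432. -143.   12.] lo [ 419. -204.   -3.] hi [446. -80.  20.]
side [[0.97, 0.09, -0.23, 104.6], [-0.25, 0.44, -0.86, -1863.62], [0.02, 0.89, 0.45, 946.04], [0.0, 0.0, 0.0, 1.0]]
tray_cream 0.88 [277. 234.] med [472.  96.  11.] lo [399. -19.  -5.] hi [562. 189.  37.]
tray_bottle 0.76 [252. 210.] med [412. 356.  13.] lo [350. 232.  -5.] hi [513. 440.  38.]
tray_pen 0.76 [304. 210.] med [653. 33
[... 320 characters left out ...]
i [ 443. -732.  212.]
{'clock': 0.8, 'joints': array([ 1.23135684e+00,  2.99893739e-01,  1.52101850e+00,  6.22259101e-06,
        1.32067811e+00, -6.65911435e-02]), 'qd': array([ 0.00091584,  0.00183211, -0.00103887, -0.00043261, -0.00113524,
       -0.00011619]), 'effort': array([ 1.52995806e-03, -5.31619155e+01, -3.52904177e+01,  7.08758226e-02,
        2.13474763e-02, -1.74214563e-05]), 'eef_pos': array([148.20524605, 529.6432995 , 404.64118176]), 'eef_rot': array([ 3.14158996e+00, -5.86258959e-06,  2.86874277e+00]), 'wrist_force': array([-0.16243863,  0.68008159, -1.22253646]), 'moment': array([ 0.06383654, -0.01496435,  0.01608077]), 'finger_force': 0.0, 'finger_gap': 94.00008363096211}
```

View pics/scene1.png

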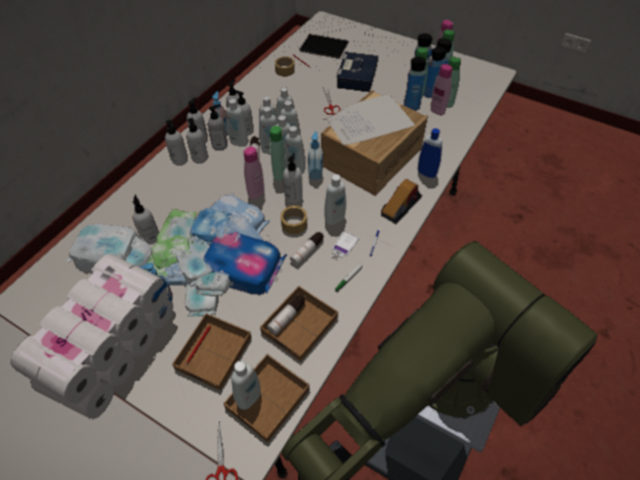

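View pics/side1.png

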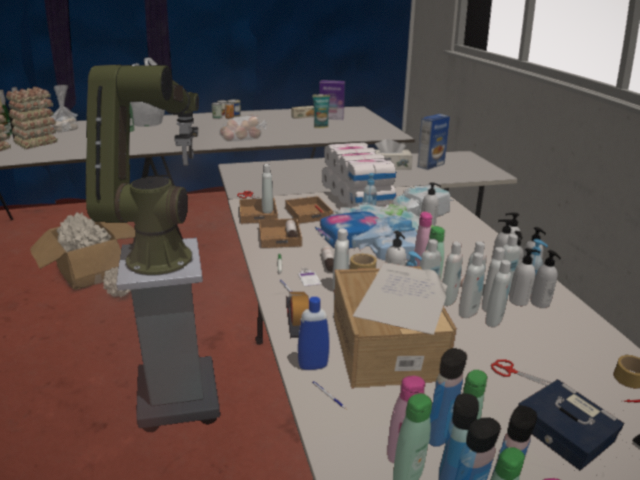

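Loose candidates in the scene picture: bottle, white at (335,203), blue look-alike at (431,158), and several white or pump bottles at the back (290,185); tube at (305,249); marker at (350,276), green; pen at (375,243), with another slim pen lying beyond the blue bottle. By the description I choose white (335,203), (305,249), (350,276) and (375,243). I'll check them in one crop.

Run:
```python
from h import *
im,d,c=cloud("scene")
crop=cv2.resize(im[170:310,270:420],None,fx=5,fy=4.2,interpolation=cv2.INTER_CUBIC)
crop=cv2.resize(im[170:310,270:420],(640,597),interpolation=cv2.INTER_CUBIC); save("crop1.png",crop)
for q in("tray_cream","tray_bottle","tray_pen"):
    P=pts(d,c,manip.cut_out(q,"scene")[0]["mask"])
    R=P[(P[:,2]>33)&(P[:,2]<46)]
    print(q,len(R),cv2.minAreaRect(R[:,:2].astype(np.float32)))
for q in("cream_mid","marker_mid","pen_mid","cream_in_mid","bottle_mid"):
    for r in manip.cut_out(q,"scene")[:2]:
        P=pts(d,c,r["mask"]);P=P[P[:,2]>8] if q!="pen_mid" else P
        if len(P)<5: continue
        mr=cv2.minAreaRect(P[:,:2].astype(np.float32)); print(q,round(r["score"],2),np.round(r["position"]),mr)
u,v=np.meshgrid(np.arange(640),np.arange(480))
for p in((375,243),(372,250),(379,235)):
    print(p,pts(d,c,(u==p[0])&(v==p[1])))
```

```text
tray_cream 334 ((478.503662109375, 91.60974884033203), (195.0252685546875, 163.50245666503906), 82.82533264160156)
tray_bottle 386 ((431.6419677734375, 340.39495849609375), (193.38526916503906, 162.75901794433594), 84.13162231445312)
tray_pen 371 ((651.7218017578125, 307.354736328125), (164.46315002441406, 193.5526885986328), 6.631153583526611)
cream_mid 0.92 [304. 248.] ((607.4496459960938, -166.8192138671875), (148.92730712890625, 39.64434814453125), 79.89122009277344)
marker_mid 0.43 [349. 275.] ((432.9037170410156, -138.59823608398438), (132.0824737548828, 14.828786849975586), 80.24787902832031)
pen_mid 0.37 [348. 277.] ((432.7071838378906, -138.58578491210938), (132.07969665527344, 15.095396995544434), 79.73619079589844)
cream_in_mid 0.78 [284. 313.] ((526.3056030273438, 86.96315002441406), (152.50128173828125, 42.32419967651367), 82.46878814697266)
bottle_mid 0.87 [432. 158.] ((438.93780517578125, -751.9669799804688), (67.776611328125, 164.82391357421875), 49.356441497802734)
bottle_mid 0.58 [335. 203.] ((597.928466796875, -335.5176086425781), (77.91178894042969, 44.44232940673828), 59.312255859375)
(375, 243) [[ 424.06615012 -317.38003078    4.53567033]]
(372, 250) [[ 420.03671627 -287.44463349    0.80048169]]
(379, 235) [[ 427.91484254 -355.51471429    5.75697937]]
```

View pics/crop1.png

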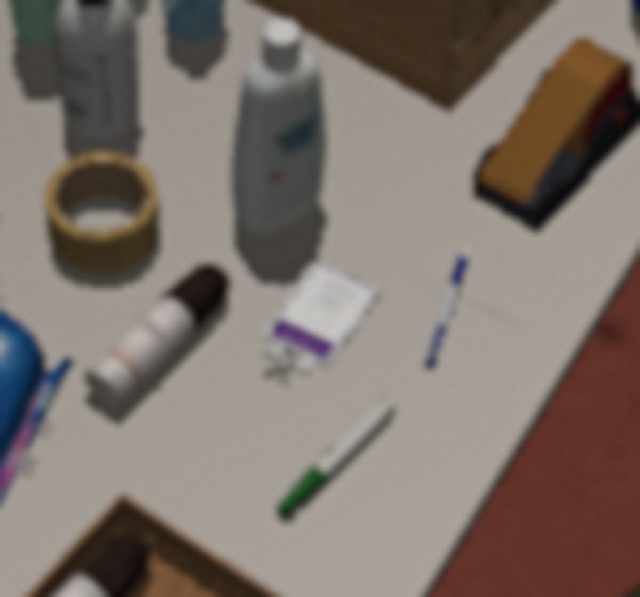

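The crop shows the tube with a dark cap at crop (160,345), the white standing bottle at (280,150), the green-capped marker at (335,460) and the blue ball pen at (447,312). All match the descriptions. Next I move the wrist camera over the patch.

```bash
python3 -m creep '{"slide":[[0,0,4],[2.6,-5.4,1],[2.6,-5.4,1],[2.6,-5.4,1],[2.6,-5.4,0],[2.6,-5.4,0],[2.6,-5.4,0],[2.6,-5.4,0]],"turn":[0,-0.1,-0.1,-0.1,-0.1,-0.1,-0.1,-0.1],"claw":[1,1,1,1,1,1,1,1]}' 20 && python3 -m creep '{"slide":[[2.6,-5.4,0],[2.6,-5.4,0],[2.6,-5.4,0],[2.6,-5.4,0],[2.6,-5.4,0],[2.6,-5.4,0],[0,0,0],[0,0,0]],"turn":[-0.1,-0.1,-0.1,-0.1,-0.1,-0.1,-0.1,-0.07],"claw":[1,1,1,1,1,1,1,1]}'
python3 - <<'E'
from h import *
im,d,c=cloud("wrist"); save("w1.png",im); np.save("w1.npy",d)
print(np.round(c["pose"],2).tolist())
for q in("cream_mid","marker_mid","pen_mid","bottle_mid"):
    for r in manip.cut_out(q,"wrist")[:3]:
        P=pts(d,c,r["mask"])
        if len(P)<5: continue
        if q=="bottle_mid": P=P[(P[:,2]>50)]
        mr=cv2.minAreaRect(P[:,:2].astype(np.float32)); print(q,round(r["score"],2),np.round(r["position"]),np.round(mr[0]),np.round(mr[1]),round(mr[2],1),"z",np.round(np.percentile(P[:,2],[5,50,95])))
s=manip.read_state();print(s["clock"],s["eef_pos"],s["eef_rot"],s["joints"])
E
```

```text
clock: 2.25
eef_pos: [330.4, 149.8, 475.0]
eef_rot: [3.141, 0.0, 2.166]
wrist_force: [0.3, 1.1, -0.3]
finger_gap: 94.1
finger_force: 0.0
clock: 3.25
eef_pos: [486.3, -173.1, 474.2]
eef_rot: [-3.141, -0.0, 1.395]
wrist_force: [0.0, 0.0, -0.6]
finger_gap: 93.9
finger_force: 0.0
[[0.98, 0.17, 0.04, 498.16], [-0.17, 0.95, 0.24, -100.98], [-0.0, -0.25, 0.97, 454.49], [0.0, 0.0, 0.0, 1.0]]
cream_mid 0.9 [435. 180.] [ 614. -170.] [149.  48.] 82.8 z [24. 36. 40.]
marker_mid 0.92 [270. 184.] [ 432. -144.] [138.  17.] 79.4 z [10. 14. 17.]
pen_mid 0.8 [294. 324.] [ 426. -317.] [ 10. 121.] 13.1 z [ 5.  7. 10.]
bottle_mid 0.87 [445. 365.] [ 555. -259.] [ 23. 236.] 14.9 z [ 58. 168. 213.]
3.5 [ 486.14656621 -172.22033653  474.75326935] [3.14138897e+00 3.14788713e-05 1.40062318e+00] [-4.11488102e-01  1.77044324e-01  1.51012057e+00  1.82326458e-05
  1.45422245e+00 -2.41317080e-01]
```

View pics/w1.png

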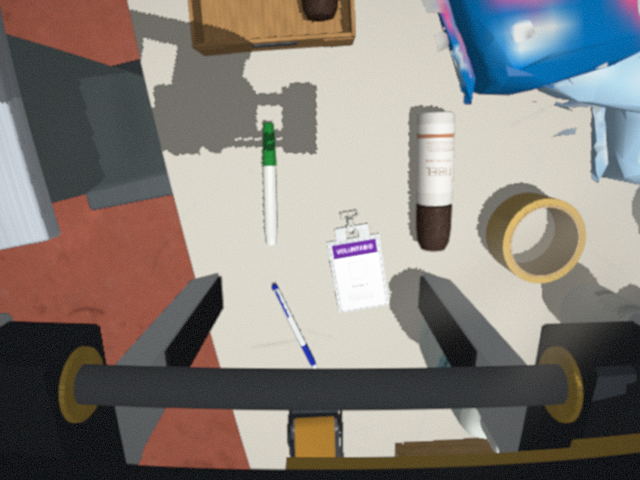

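The view shows the marker at (270,184), the tube at (435,180) with its axis already aligned to the gripper, the pen at (294,320) and the tape roll at (535,235). I take the tube first.

```bash
python3 -m creep '{"slide":[[6.1,0.2,0],[6.2,0.2,0],[0,0,-6],[0,0,-6],[0,0,-6],[0,0,-5],[0,0,-4.1],[0,0,0]],"turn":[0,0,0,0,0,0,0,0],"claw":[0.75,0.75,0.75,0.75,0.75,0.75,0.75,0.75]}' 15 && python3 -m creep '{"slide":[[0,0,0],[0,0,0],[0,0,0],[0,0,0],[0,0,0],[0,0,0]],"turn":[0,0,0,0,0,0],"claw":[0.3,0.3,0.3,0.3,0.3,0.3]}' 15
```

```text
clock: 4.5
eef_pos: [609.2, -168.2, 202.3]
eef_rot: [-3.14, -0.0, 1.4]
wrist_force: [-0.3, 0.2, 0.1]
finger_gap: 70.5
finger_force: 0.0
clock: 5.25
eef_pos: [609.3, -168.4, 203.9]
eef_rot: [3.141, 0.0, 1.399]
wrist_force: [-1.4, 0.2, 3.1]
finger_gap: 38.6
finger_force: 14.9
```

```bash
python3 -m creep '{"slide":[[0,0,5],[0,0,6],[-2.65,4.4,0],[-2.65,4.4,0],[-2.65,4.4,0],[-2.65,4.4,0],[-2.65,4.4,0],[-2.6,4.35,0]],"turn":[0,0,0.01,0.01,0.01,0.01,0.01,0],"claw":[0.3,0.3,0.3,0.3,0.3,0.3,0.3,0.3]}' 15 && python3 -m creep '{"slide":[[0,0,0],[0,0,-4],[0,0,-4],[0,0,-2],[0,0,-0.5],[0,0,0]],"turn":[0,0,0,0,0,0],"claw":[0.3,0.3,0.3,0.3,0.3,0.3]}'
python3 - <<'E'
from h import *
im,d,c=cloud("wrist"); save("w2.png",im)
E
```

```text
clock: 6.25
eef_pos: [449.5, 96.3, 313.5]
eef_rot: [-3.141, 0.0, 1.449]
wrist_force: [1.2, 0.5, -2.2]
finger_gap: 39.1
finger_force: 14.9
clock: 7.0
eef_pos: [451.1, 94.7, 209.0]
eef_rot: [3.141, 0.0, 1.448]
wrist_force: [0.4, 0.1, -0.6]
finger_gap: 38.7
finger_force: 14.9
```

View pics/w2.png

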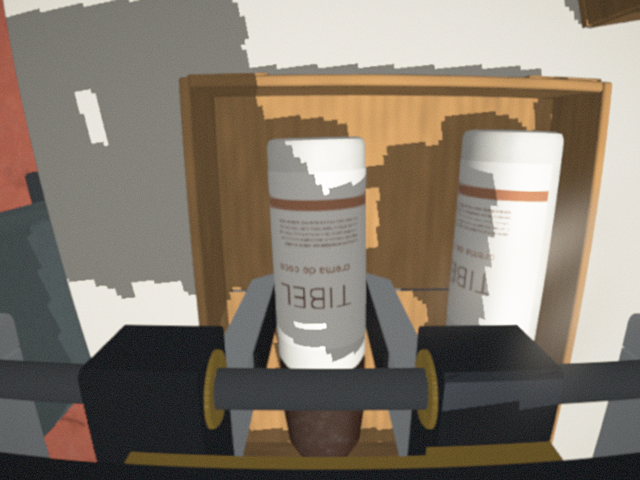

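The tube hangs in the tray's empty left half at (318,250), clear of the wall and of the tube on the right at (505,230). I lower it, release and go on to the marker.

```bash
python3 -m creep '{"slide":[[0,0,-0.3],[0,0,-0.1],[0,0,0],[0,0,0],[0,0,0],[0,0,0],[0,0,3],[0,0,5]],"turn":[0,0,0,0,0,0,0,0],"claw":[0.4,0.4,0.53,0.53,0.53,0.53,0.53,0.53]}' && python3 -m creep '{"slide":[[0,0,5],[-0.3,-4.7,0],[-0.4,-4.8,0],[-0.4,-4.7,0],[-0.4,-4.7,0],[-0.4,-4.7,0],[0,0,-5],[0,0,0]],"turn":[0,-0.01,-0.01,-0.01,-0.01,-0.01,0,0],"claw":[0.53,0.53,0.53,0.53,0.53,0.53,0.53,0.53]}'
python3 - <<'E'
from h import *
im,d,c=cloud("wrist"); save("w3.png",im)
for q in("marker_mid","cream_mid"):
  for r in manip.cut_out(q,"wrist")[:2]:
    P=pts(d,c,r["mask"]);P=P[P[:,2]>8]
    if len(P)<5: continue
    mr=cv2.minAreaRect(P[:,:2].astype(np.float32)); print(q,round(r["score"],2),np.round(r["position"]),np.round(mr[0]),np.round(mr[1]),round(mr[2],1))
E
```

```text
clock: 8.05
eef_pos: [450.4, 95.1, 284.6]
eef_rot: [-3.138, 0.001, 1.449]
wrist_force: [0.5, 1.5, -0.1]
finger_gap: 50.1
finger_force: 0.0
clock: 9.05
eef_pos: [431.0, -140.9, 282.5]
eef_rot: [-3.136, -0.001, 1.398]
wrist_force: [0.0, -0.4, 1.0]
finger_gap: 49.7
finger_force: 0.0
marker_mid 0.85 [328. 243.] [ 433. -142.] [134.  15.] 80.0
```

View pics/w3.png

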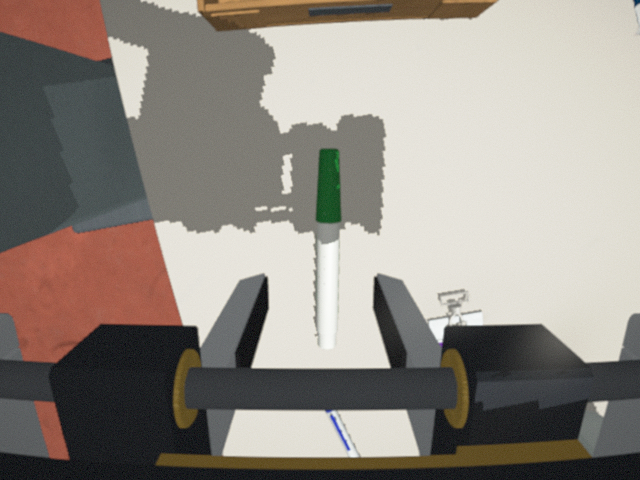

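The marker sits centred between the fingers at (328,245).

```bash
python3 -m creep '{"slide":[[0.1,-0.1,-5],[0,0,-3.2],[0,0,0],[0,0,0],[0,0,0],[0,0,0],[0,0,0],[0,0,0]],"turn":[0,0,0,0,0,0,0,0],"claw":[0.53,0.53,0.1,0.1,0.1,0.1,0.1,0.1]}'
```

```text
clock: 10.2
eef_pos: [433.0, -141.9, 203.7]
eef_rot: [3.14, 0.0, 1.399]
wrist_force: [-0.9, 0.9, 9.3]
finger_gap: 15.0
finger_force: 15.0
```

Run:
```python
from h import *
im,d,c=cloud("scene")
P=pts(d,c)
for y in range(-120,460,40):
    print(y,[int(np.percentile(Q[:,2],98)) if len(Q:=P[(abs(P[:,0]-x)<20)&(abs(P[:,1]-y)<20)])>3 else None for x in range(540,860,40)])
r=manip.cut_out("pen_in_mid","scene")
Q=pts(d,c,r[0]["mask"]);print(r[0]["score"],cv2.minAreaRect(Q[:,:2].astype(np.float32)))
```

```text
-120 [140, 6, 6, 6, 7, 54, 73, 92]
-80 [6, 7, 50, 91, 96, 91, 86, 93]
-40 [6, 6, 55, 95, 98, 94, 94, 102]
0 [40, 6, 64, 92, 97, 96, 95, 103]
40 [44, 6, 77, 92, 98, 99, 96, 101]
80 [47, 8, 55, 88, 91, 92, 94, 98]
120 [47, 39, 4, 5, 6, 90, 92, 94]
160 [46, 42, 6, 7, 9, 85, 84, 92]
200 [33, 39, 44, 42, 43, 47, 62, 65]
240 [6, 41, 9, 9, 40, 42, 44, 178]
280 [6, 42, 10, 10, 14, 42, 5, 207]
320 [None, 42, 12, 11, 18, 42, 8, 213]
360 [7, 39, 11, 11, 14, 43, 6, 205]
400 [6, 43, 42, 42, 46, 43, 8, 220]
440 [7, 6, 7, 7, 7, 6, 6, 213]Traceback (most recent call last):
  File "<stdin>", line 7, in <module>
IndexError: list index out of range
```

```bash
python3 -m creep '{"slide":[[0,0,6],[0,0,6],[2.3,5.6,1],[2.3,5.6,0],[2.3,5.6,0],[2.3,5.6,0],[2.3,5.6,0],[2.3,5.6,0]],"turn":[0,0,0.04,0.04,0.04,0.04,0.04,0.04],"claw":[0.1,0.1,0.1,0.1,0.1,0.1,0.1,0.1]}' && python3 -m creep '{"slide":[[2.2,5.5,0],[2.1,5.4,0],[0,0,-4],[0,0,0],[0,0,0]],"turn":[0.03,0.02,0,0,0],"claw":[0.1,0.1,0.1,0.1,0.1]}'
python3 - <<'E'
from h import *
im,d,c=cloud("wrist"); save("w4.png",im)
r=manip.cut_out("tray_pen","wrist")
if r:
  P=pts(d,c,r[0]["mask"]);R=P[(P[:,2]>34)&(P[:,2]<46)];print(cv2.minAreaRect(R[:,:2].astype(np.float32)))
r=manip.cut_out("pen_in_mid","wrist")
if r:
  P=pts(d,c,r[0]["mask"]);print(cv2.minAreaRect(P[:,:2].astype(np.float32)))
E
```

```text
clock: 11.3
eef_pos: [571.1, 196.1, 333.2]
eef_rot: [3.141, -0.0, 1.64]
wrist_force: [-0.0, -1.2, 0.2]
finger_gap: 15.4
finger_force: 15.0
clock: 11.92
eef_pos: [613.9, 302.7, 294.3]
eef_rot: [3.14, -0.0, 1.688]
wrist_force: [0.5, -0.0, 0.6]
finger_gap: 15.2
finger_force: 15.0
((651.678955078125, 318.3634948730469), (160.68963623046875, 170.96392822265625), 6.522686958312988)
((699.75390625, 310.9462585449219), (75.78327941894531, 118.23513793945312), 32.391212463378906)
```

View pics/w4.png

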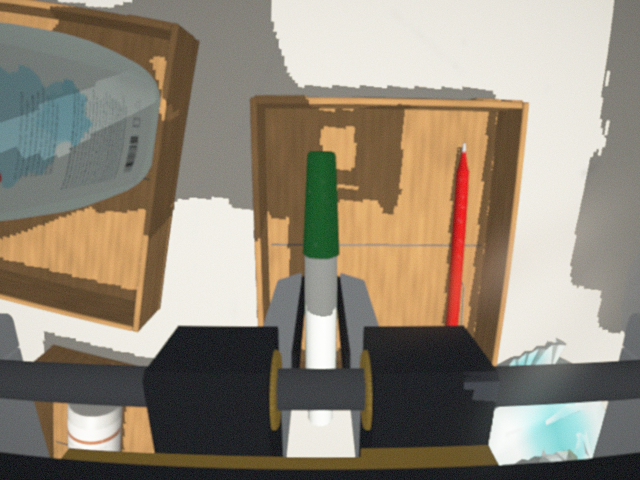

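The marker at (320,240) is over the tray, parallel to the red pen at (460,240) and clear of the walls.

```bash
python3 -m creep '{"slide":[[0,0,-4],[0,0,-3.6],[0,0,-0.9],[0,0,0],[0,0,0],[0,0,0],[0,0,4],[0,0,5]],"turn":[0,0,0,0,0,0,0,0],"claw":[0.1,0.1,0.1,0.1,0.29,0.29,0.29,0.29]}' && python3 -m creep '{"slide":[[0,0,4],[-2,-5.7,0],[-2,-5.7,0],[-2,-5.7,0],[-2,-5.7,0],[-2,-5.7,0],[-2,-5.7,0],[-2,-5.7,0]],"turn":[0,0.02,0.02,0.02,0.02,0.02,0.02,0],"claw":[0.29,0.29,0.29,0.29,0.29,0.29,0.29,0.29]}' && python3 -m creep '{"slide":[[-2,-5.7,0],[-2,-5.7,0],[-1,-5.5,0],[0,0,-4],[0,0,0],[0,0,0]],"turn":[0,0,0,0,0,0],"claw":[0.4,0.4,0.4,0.4,0.4,0.4]}'
python3 - <<'E'
from h import *
im,d,c=cloud("wrist"); save("w5.png",im)
for q in("pen_mid","bottle_mid"):
  for r in manip.cut_out(q,"wrist")[:2]:
    P=pts(d,c,r["mask"])
    if len(P)<5: continue
    mr=cv2.minAreaRect(P[:,:2].astype(np.float32)); print(q,round(r["score"],2),np.round(r["position"]),np.round(mr[0]),np.round(mr[1]),round(mr[2],1))
E
```

```text
clock: 13.08
eef_pos: [613.5, 303.1, 298.3]
eef_rot: [-3.14, 0.0, 1.689]
wrist_force: [0.8, 0.9, -0.2]
finger_gap: 27.1
finger_force: 0.0
clock: 14.08
eef_pos: [472.7, -97.5, 338.4]
eef_rot: [3.14, 0.001, 1.809]
wrist_force: [0.6, -0.9, 0.2]
finger_gap: 27.1
finger_force: 0.0
clock: 14.82
eef_pos: [424.1, -264.6, 299.1]
eef_rot: [3.141, 0.001, 1.81]
wrist_force: [0.1, -0.4, 1.2]
finger_gap: 37.3
finger_force: 0.0
pen_mid 0.9 [308. 294.] [ 425. -311.] [  8. 106.] 13.4
bottle_mid 0.61 [574. 429.] [ 531. -286.] [ 39. 177.] 65.0
```

View pics/w5.png

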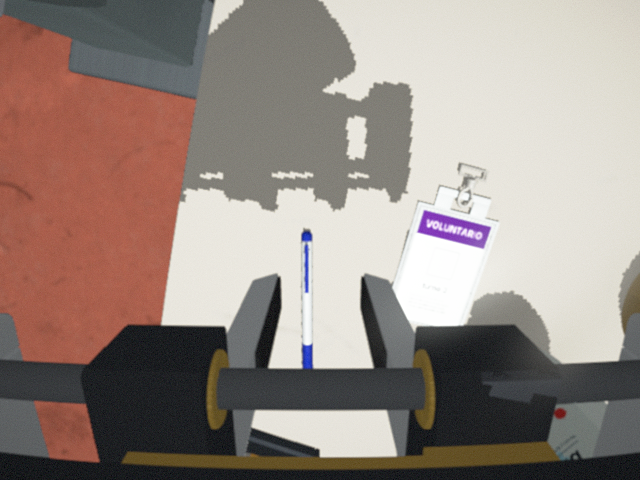

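The pen at (308,295) lies parallel to the fingers. Its far end is hidden, so I put the grasp at its full-length centre, about (428,-324).

```bash
python3 -m creep '{"slide":[[0.4,-5.9,0],[0,0,-5],[0,0,-4],[0,0,-0.6],[0,0,0],[0,0,0]],"turn":[0,0,0,0,0,0],"claw":[0.3,0.3,0.3,0.3,0.3,0.3]}' 12 && python3 -m creep '{"slide":[[0,0,0],[0,0,0],[0,0,0],[0,0,0],[0,0,0],[0,0,0]],"turn":[0,0,0,0,0,0],"claw":[0,0,0,0,0,0]}'
```

```text
clock: 15.72
eef_pos: [428.2, -324.0, 203.5]
eef_rot: [3.14, 0.002, 1.809]
wrist_force: [-0.0, -1.2, 1.0]
finger_gap: 28.2
finger_force: 0.0
clock: 16.48
eef_pos: [427.8, -323.9, 202.1]
eef_rot: [3.141, 0.0, 1.809]
wrist_force: [0.9, 0.9, 5.1]
finger_gap: 7.8
finger_force: 12.0
```

```bash
python3 -m creep '{"slide":[[0,0,6],[0,0,6],[1.9,5.3,1],[1.9,5.3,0],[1.9,5.3,0],[1.9,5.3,0],[1.9,5.3,0],[1.9,5.3,0]],"turn":[0,0,0,-0.02,-0.02,-0.02,-0.02,-0.02],"claw":[0,0,0,0,0,0,0,0]}' && python3 -m creep '{"slide":[[1.9,5.3,0],[2,5.3,0],[2,5.3,0],[2,5.2,0],[2,5.2,0],[1.9,5.1,0],[0,0,-4],[0,0,0]],"turn":[-0.02,0,0,0,0,0,0,0],"claw":[0,0,0,0,0,0,0,0]}'
python3 - <<'E'
from h import *
im,d,c=cloud("wrist"); save("w6.png",im)
E
```

```text
clock: 17.48
eef_pos: [542.0, -4.0, 331.7]
eef_rot: [3.142, 0.0, 1.708]
wrist_force: [1.3, 0.3, 0.3]
finger_gap: 7.6
finger_force: 12.0
clock: 18.48
eef_pos: [659.2, 308.3, 287.7]
eef_rot: [-3.135, 0.002, 1.689]
wrist_force: [-0.4, 0.2, -0.9]
finger_gap: 7.7
finger_force: 12.0
```

View pics/w6.png

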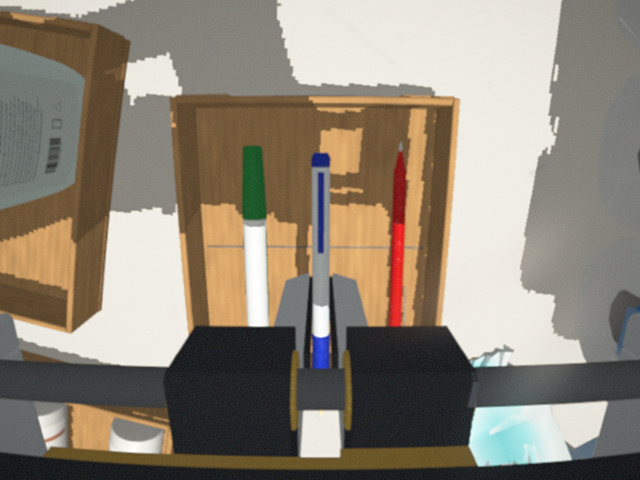

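The pen at (320,240) lies between the marker at (255,240) and the red pen at (398,240), clear of both. I lower and release it, then look at the bottle.

```bash
python3 -m creep '{"slide":[[0,0,-4],[0,0,-3.6],[0,0,-0.9],[0,0,0],[0,0,0],[0,0,0],[0,0,4],[0,0,5]],"turn":[0,0,0,0,0,0,0,0],"claw":[0,0,0,0,0.19,0.19,0.19,0.19]}' && python3 -m creep '{"slide":[[0,0,6],[0,0,6],[0,0,6],[-0.6,-5.7,0],[-0.6,-5.7,0],[-0.6,-5.7,0],[-0.6,-5.7,0],[-0.6,-5.7,0]],"turn":[0,0,0,-0.05,-0.05,-0.05,-0.05,-0.05],"claw":[0.19,0.19,0.19,1,1,1,1,1]}' && python3 -m creep '{"slide":[[-0.6,-5.7,0],[-0.6,-5.7,0],[-0.6,-5.7,0],[-0.6,-5.7,0],[-0.6,-5.7,0],[-0.6,-5.7,0],[-0.3,-5.7,0],[0,0,0]],"turn":[-0.04,0,0,0,0,0,0,0],"claw":[1,1,1,1,1,1,1,1]}'
python3 - <<'E'
from h import *
im,d,c=cloud("wrist"); save("w7.png",im)
for r in manip.cut_out("bottle_mid","wrist")[:2]:
    P=pts(d,c,r["mask"])
    for lo,hi in((205,225),(175,200),(150,175)):
        Q=P[(P[:,2]>lo)&(P[:,2]<hi)]
        if len(Q)<5: continue
        mr=cv2.minAreaRect(Q[:,:2].astype(np.float32)); print(lo,len(Q),round(r["score"],2),np.round(r["position"]),np.round(mr[0]),np.round(mr[1]),round(mr[2],1))
E
```

```text
clock: 19.52
eef_pos: [659.5, 308.1, 297.5]
eef_rot: [-3.14, 0.0, 1.689]
wrist_force: [0.2, -0.3, 1.0]
finger_gap: 17.7
finger_force: 0.0
clock: 20.52
eef_pos: [628.9, 21.4, 477.6]
eef_rot: [3.14, -0.0, 1.437]
wrist_force: [0.4, -0.3, 0.1]
finger_gap: 64.3
finger_force: 0.0
clock: 21.52
eef_pos: [589.5, -379.4, 476.1]
eef_rot: [-3.141, 0.0, 1.394]
wrist_force: [0.2, 0.4, -0.2]
finger_gap: 94.1
finger_force: 0.0
```

View pics/w7.png

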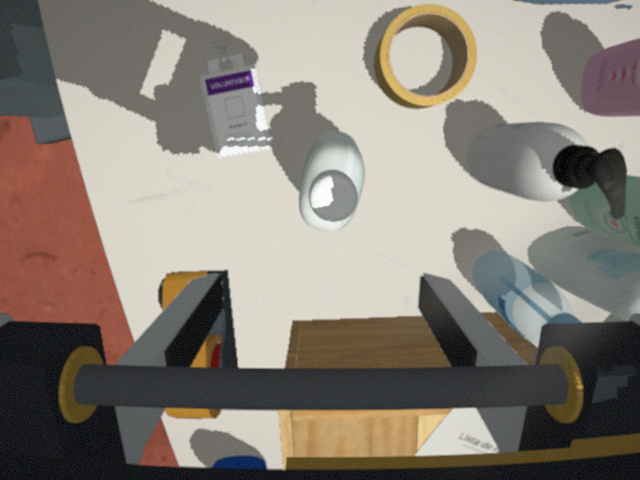

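The bottle shows from above at (335,180), cap at (332,193), with the cardboard box behind it at (370,340). The network missed it, so I measure it from depth.

Run:
```python
from h import *
im,d,c=cloud("wrist")
m=np.zeros((480,640),bool); m[120:240,290:380]=1
P=pts(d,c,m)
for lo,hi in((206,225),(176,200),(160,176),(120,176)):
    Q=P[(P[:,2]>lo)&(P[:,2]<hi)]
    if len(Q)<5: continue
    mr=cv2.minAreaRect(Q[:,:2].astype(np.float32)); print(lo,len(Q),np.round(mr[0]),np.round(mr[1]),round(mr[2],1))
n=np.zeros((480,640),bool); n[300:470,280:520]=1
B=pts(d,c,n);B=B[(B[:,1]<-420)];print("box",np.percentile(B[:,2],[50,90,98]),B[B[:,2]>60][:,:2].max(0),B[B[:,2]>60][:,:2].min(0))
```

```text
206 1891 [ 602. -344.] [29. 30.] 81.1
176 1276 [ 603. -344.] [53. 37.] 64.4
160 1371 [ 603. -344.] [65. 44.] 66.5
120 1770 [ 603. -341.] [70. 46.] 66.5
box [100.73874584 177.70049001 182.58809256] [ 781.76194873 -480.45956731] [ 518.92331146 -589.33265653]
```

```bash
python3 -m creep '{"slide":[[1.3,3.5,0],[0,0,0],[0,0,-5],[0,0,-5],[0,0,-4.1],[0,0,0]],"turn":[-0.12,-0.12,0,0,0,0],"claw":[0.8,0.8,0.8,0.8,0.8,0.8]}' 25 && python3 -m creep '{"slide":[[0,0,0],[0,0,0],[0,0,0],[0,0,0],[0,0,0],[0,0,0]],"turn":[0,0,0,0,0,0],"claw":[0.3,0.3,0.3,0.3,0.3,0.3]}'
```

```text
clock: 22.42
eef_pos: [603.9, -339.3, 333.5]
eef_rot: [-3.137, -0.001, 1.161]
wrist_force: [-0.0, 1.2, 0.9]
finger_gap: 75.3
finger_force: 0.0
clock: 23.18
eef_pos: [603.7, -340.9, 336.2]
eef_rot: [3.141, 0.0, 1.159]
wrist_force: [0.3, -1.1, 5.3]
finger_gap: 39.3
finger_force: 24.9
```

```bash
python3 -m creep '{"slide":[[0,0,2],[0,0,4],[0,0,4],[-1,3,0],[-1.5,4.7,0],[-1.5,4.7,0],[-1.5,4.7,0],[-1.5,4.7,0]],"turn":[0,0,0,0.03,0.03,0.03,0.03,0.03],"claw":[0.3,0.3,0.3,0.3,0.3,0.3,0.3,0.3]}' && python3 -m creep '{"slide":[[-1.5,4.7,0],[-1.5,4.7,0],[-1.5,4.7,0],[-1.5,4.7,0],[-1.5,4.7,0],[-1.5,4.7,0],[-1.5,4.7,0],[-1.5,4.7,0]],"turn":[0.03,0.03,0.03,0.03,0.03,0.01,0,0],"claw":[0.3,0.3,0.3,0.3,0.3,0.3,0.3,0.3]}' && python3 -m creep '{"slide":[[-1.5,4.7,0],[-1.1,3,0],[0,0,0],[0,0,0],[0,0,0]],"turn":[0,0,0,0,0],"claw":[0.3,0.3,0.3,0.3,0.3]}'
python3 - <<'E'
from h import *
im,d,c=cloud("wrist"); save("w8.png",im)
E
```

```text
clock: 24.18
eef_pos: [532.8, -121.3, 436.5]
eef_rot: [3.141, -0.0, 1.31]
wrist_force: [1.0, -0.3, -3.2]
finger_gap: 39.1
finger_force: 25.0
clock: 25.18
eef_pos: [412.8, 254.5, 436.6]
eef_rot: [3.141, -0.0, 1.469]
wrist_force: [0.8, -0.7, -2.6]
finger_gap: 39.2
finger_force: 25.0
clock: 25.8
eef_pos: [388.0, 329.3, 436.0]
eef_rot: [3.141, -0.0, 1.468]
wrist_force: [-0.4, -0.5, -2.8]
finger_gap: 39.3
finger_force: 25.0
```

View pics/w8.png

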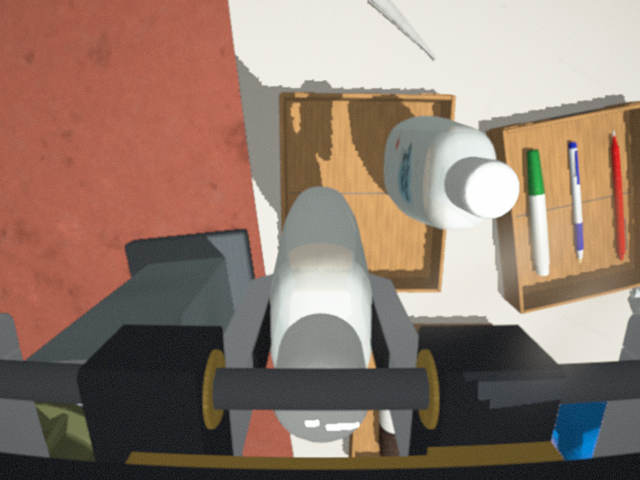

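The marker and pen lie neatly in their tray at (538,210) and (576,200). I overshot the bottle spot by about 2.5 cm, so I correct that and lower it.

```bash
python3 -m creep '{"slide":[[1,-2.6,0],[0,0,0],[0,0,-4],[0,0,-4],[0,0,-1],[0,0,-0.4],[0,0,-0.2],[0,0,0]],"turn":[0,0,0,0,0,0,0,0],"claw":[0.3,0.3,0.3,0.3,0.3,0.3,0.3,0.3]}' && python3 -m creep '{"slide":[[0,0,0],[0,0,0],[0,0,0],[0,0,0],[0,0,0],[0,0,3],[0,0,5],[0,0,5]],"turn":[0,0,0,0,0,0,0,0],"claw":[0.5,0.55,0.55,0.6,0.6,0.6,0.6,0.6]}' && python3 -m creep '{"slide":[[0,-5,0],[0,-5,0],[0,-5,0],[0,-5,0],[0,0,0],[0,0,0]],"turn":[0,0,0,0,0,0],"claw":[0.6,0.6,0.6,0.6,0.6,0.6]}'
python3 - <<'E'
from h import *
for n in("wrist","scene"):
    im,d,c=cloud(n); save("end_%s.png"%n,im)
    for q in("bottle_mid","cream_mid","marker_mid"):
        for r in manip.cut_out(q,n)[:4]:
            P=pts(d,c,r["mask"])
            if len(P)>5: print(n,q,round(r["score"],2),np.round(r["position"]),np.round(np.median(P,0)),np.round(np.percentile(P[:,2],[3,97])))
a=cv2.resize(cv2.imread("pics/end_wrist.png"),(400,300)); im=cv2.imread("pics/end_scene.png")[270:450,160:400]
cv2.imwrite("pics/end.png",np.hstack([a,cv2.resize(im,(400,300))]))
E
```

```text
clock: 26.85
eef_pos: [397.8, 304.2, 340.5]
eef_rot: [3.141, -0.001, 1.469]
wrist_force: [-0.5, -0.2, -2.9]
finger_gap: 38.9
finger_force: 25.0
clock: 27.85
eef_pos: [397.6, 304.0, 471.1]
eef_rot: [-3.141, 0.0, 1.469]
wrist_force: [0.0, -0.2, 0.1]
finger_gap: 56.2
finger_force: 0.0
clock: 28.6
eef_pos: [397.7, 104.4, 469.8]
eef_rot: [3.141, -0.0, 1.468]
wrist_force: [-0.1, 0.4, 0.3]
finger_gap: 56.2
finger_force: 0.0
wrist bottle_mid 0.83 [299.  23.] [396. 266. 116.] [ 35. 159.]
wrist cream_mid 0.66 [373. 208.] [449. 103.  40.] [29. 44.]
wrist cream_mid 0.18 [516.  28.] [615. 268.  18.] [11. 21.]
wrist marker_mid 0.67 [518.  29.] [615. 267.  18.] [ 6. 21.]
scene bottle_mid 0.56 [282. 382.] [385. 314. 137.] [  8. 221.]
scene bottle_mid 0.56 [430. 156.] [ 406. -713.  105.] [  5. 212.]
scene cream_mid 0.72 [305. 328.] [446. 102.  38.] [21. 46.]
scene marker_mid 0.57 [226. 355.] [613. 299.  16.] [ 4. 24.]
```

View pics/end.png

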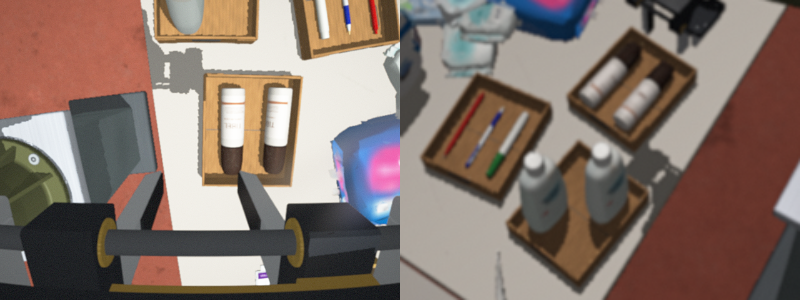

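The final pictures show both tubes flat side by side at left (232,130), marker and pen flat beside the red pen at right (490,130), both bottles upright at right (570,190), and the gripper clear of everything.

```bash
python3 -c "
from cell import manip
print(manip.sign_off())"
```

```text
the job is handed in; nothing more can be done
None
```

I sorted the tube, bottle, marker and pen into their trays and handed the job in at about 29 s on the robot clock; the last pictures show all four resting correctly, but sign-off returned no verdict.

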